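# Take the tea ball's drip dish off its hook and turn its lip to the cup

## Robot

A 6-joint arm with a two-finger parallel gripper is mounted at the origin on a cart in front of the work surface, level with it; the furniture and walls round the work are solid. World frame = base frame: x ahead of the robot, y to its left, z up, the work surface at z = 0. Lengths are in m, angles in rad, forces in N, time in s.
With the tool pointing down it reaches from about 0.35 to 0.975 m from the base axis. Payload 17.4 kg.
Tool frame: the origin (TCP) lies midway between the tips of the shut fingers; the grasp point (between the pads) lies ctrl.pinch_z behind it (ctrl.pinch_z is the distance from the TCP to the grasp point, in m); z points along the fingers, y is the line along which they close (so a half turn about z gives the same grasp; the last joint's range is limited). The gripper opens to 85 mm and grips with 20 to 120 N. Pads are 22 mm wide; open, the fingers measure 114 mm over their backs; the gripper's body (76 mm by 85 mm) begins 54 mm behind the grasp point. The pads swing forward as they close: fully open they stand 13 mm farther back than shut.
Start: joints at [1.13, 0.116, 1.442, -0, 1.584, -0.038], TCP at [0.265, 0.621, 0.231] pointing down, gripper open.
Joint ranges: [-2.83, 2.83], [-0.83, 2.19], [0.07, 2.5], [-1.14, 4.28], [0.01, 3], [-2.97, 2.97]. Speed limits (rad/s): [1.89, 1.89, 2.22, 3.14, 3.14, 3.14].

## Interface

Orientations are given as a rotation vector (axis times angle).
In Python, from rig import telemetry, viewer, ticket, ctrl gives the robot as it stands.
- The arm moves only by the tool apply_moves, never from a script. Its argument "rows" is a list of rows, each a list of 3 entries, a list of its own where there are three numbers: the shift along the tool's x, y, z in cm, then the turn, a rotation vector about the tool's x, y, z in degrees, then the finger opening in cm, from 0 to 8.54. A call has 1 to 10 rows; each row shifts and turns the commanded pose from where the row before left it, along the tool's axes as they then stand; what a row does not reach is not made up. A row lasts 1/8 s, in which the tool goes at most 62.5 mm and 10.7 degrees, less where a joint would pass 70% of its speed; a pose out of reach is approached as far as the arm can. A call with a gripper value outside its range is refused whole. The fingers move at their own pace and stop on an object; "newtons" is the grip in N (left out, the last holds). Time passes only in rows, so rows that do not move let the fingers close. It gives the time, the measured TCP pose, the force, the opening and the grip force at its end, in the units of the state.
- telemetry.state(): the state, without advancing time (a new reading comes with each control period).
- viewer.get_image(name): name is "scene" or "top" or "wrist"; returns a dict with "pixels" (384x512x3 uint8, blue, green, red), "fx", "fy", "cx", "cy" (pixels), "k1" (the pictures are not rectified: a ray, as slopes to the right and down, at radius r is drawn at 1 + k1 r^2 times it, then the intrinsics apply), "rvec" (rotation vector, rad) and "tvec" (3), from world to camera coordinates, as OpenCV has them. Camera axes: x right, y down, z forward; pixel columns grow to the right and rows downward; lengths in m; the calibration is good to about 2 mm. A picture is of the moment at which its call begins. There is no depth.
- ticket.sign_off(): hands the job in; it is judged then, once.
The state is a dict: "time": time; "q": joint angles; "dq": joint speeds; "effort": joint torques, N m; "ee_pos": TCP position; "ee_rot": TCP orientation; "force": force on the tool from outside, world axes, zero at the start; "ft_torque": the same for the moment, N m; "opening": opening from 0.0 (shut) to 1.0 (fully open); "grasp_force": force on a finger pad.
Only numpy, scipy, OpenCV 4.12 (cv2) and the standard library are available. Lean on these libraries where they do the work, as an engineer would, in place of code of your own. Each camera call takes 0.05 s, during which the arm holds its last target. There are 200 camera calls.

## Task

The blue drip dish with the loose steel tea ball in it hangs on the hook stand: lift it by its wooden grip up and off the hook, carry it over the saucer and turn it about a quarter turn, left or right, until its lip points at the white cup. Keep the dish level all the way so that the ball stays in the middle, and do not shift the cup, the honey jar or the saucer. Finish still holding the dish steady a few centimetres above the saucer, centred over it and not resting on it.

Things in the scene. Friction and masses are not known exactly. Their poses are not given: they have to be found in the camera images.
- dish: Shallow round blue dish, 112 mm across, 26 mm high, 0.15-0.3 kg, with an arched steel handle topped by a wooden grip. Origin: centre of its underside, z up. Its lip (spout with white cheeks) points along its -x. The arch (7 mm wire) spans along y; its level top bar is 95 mm up. It hangs about level, lip away from the post, underside 94 mm above the worktop. Floor rises 18 deg from a flat middle.
- grip (a point): Centre of the upright wooden grip, 126 mm straight above the dish's origin: rounded block 24 mm along the dish's x, 16 mm along its y, 42 mm tall (105 to 147 mm above the origin). Take it from above, fingers closing along the dish's y; the dish then hangs level straight below the fingers and turns with them.
- lip (a point): Tip of the dish's lip, 72 mm from the dish's axis along its -x, 26 mm above its underside.
- tea_ball: Steel tea ball, 28 mm across, 40 g, lying loose in the middle of the dish; it rolls when the dish tilts by more than about 4 degrees or is jerked. Origin: its centre.
- stand: Fixed hook stand: wooden foot 170 x 100 x 14 mm, round post 14 mm thick 95 mm from the hook along the stand's +x, and a flat steel strap 24 mm wide (top 197 mm above the worktop) from the post along -x to the hook. Origin: on the worktop straight below the hook's saddle. The hook's free end points along the stand's -x (roughly towards the robot).
- hook (a point): Lowest point of the hook's V-shaped saddle, in which the arch's top bar lies, 185 mm above the worktop. The upturned tip ends 16 mm further along the stand's -x and 13 mm higher: lift the dish about 35 mm, then draw it along the stand's -x by 60 mm or more to be clear.
- saucer: Round white saucer with a greenish edge, 150 mm across, 17 mm high, on the worktop, loose. Origin: centre of its underside. Behind and above it a wall cabinet hangs 0.46 m over the worktop, beyond about x = 0.6 m: move the arm past in front of it.
- cup: White mug, loose, on one side of the saucer (left or right of it; the honey jar stands on the other side). Body 90 mm across, 96 mm high, handle along its -y. Origin on the worktop, 19.5 mm from the axis of the mug's round body.
- cup_mouth (a point): Centre of the white mug's mouth, on the axis of its round body, 96 mm above the worktop. The lip is to point at it.
- honey_jar: Honey jar with a golden lid, 66 mm across, 90 mm high, loose, on the other side of the saucer. Origin: centre of its underside.

How it is judged:
On the way:
1. the dish is lifted off the hook: held by the fingers, clear of the stand, the ball still in it (horizontal distance between dish and hook above 0.045 m and contact force between dish and stand below 0.1 N and contact force between dish and the fingers above 0.5 N and height (world z) of dish above 0.03 m and horizontal distance between tea_ball and dish below 0.032 m), for 0.2 s.
At the end, for the whole second after the job is handed in: Held still by the fingers, touching nothing else: dish centre within 30 mm of the saucer's from above, underside 22-130 mm above the worktop, level to 0.12 rad, lip's line passing within 40 mm of the cup mouth's middle; ball at rest within 18 mm of the dish's centre (horizontal distance between dish and saucer below 0.03 m and height (world z) of dish between 0.022 and 0.13 m and x of cup_mouth in the frame of dish below -0.08 m and y of cup_mouth in the frame of dish between -0.04 and 0.04 m and angle between dish's own z axis and vertical below 0.12 rad and horizontal distance between tea_ball and dish below 0.018 m and distance between tea_ball and dish below 0.03 m and linear speed of tea_ball below 0.05 m/s and linear speed of dish below 0.03 m/s and contact force between dish and the fingers above 0.5 N and contact force between dish and saucer below 0.1 N and contact force between dish and stand below 0.1 N and contact force between dish and cup below 0.1 N and contact force between dish and honey_jar below 0.1 N); the arm keeps its last pose, push and grip.
It fails at once if the ball rolls out of the middle of the dish (more than 32 mm from its centre) (horizontal distance between tea_ball and dish above 0.032 m).
It fails at once if the dish is tipped by more than 0.3 rad (angle between dish's own z axis and vertical above 0.3 rad).
It fails at once if the cup is shifted by more than 20 mm or knocked over (distance of cup from where it was at the start of the episode above 0.02 m or angle between cup's own z axis and vertical above 0.4 rad).
It fails at once if the honey jar is shifted by more than 20 mm or knocked over (distance of honey_jar from where it was at the start of the episode above 0.02 m or angle between honey_jar's own z axis and vertical above 0.4 rad).
It fails at once if the saucer is shifted by more than 20 mm (distance of saucer from where it was at the start of the episode above 0.02 m).
It also fails if it takes over 51 s, if anything falls off the work surface, if the arm or the gripper's body presses on something with over 40 N, if the wrist force passes 120 N, or if a joint passes its speed limit or range.

## Working session

There is one attempt and no reset: what is moved stays moved. The work goes in short steps, Python scripts to look and compute and a tool call to move; the robot and the scene stay as the last step left them, time stands still between calls to the robot, and variables do not carry over. Pictures are saved under pics/ and viewed, at most 10 in all, crops included, and the job is handed in when it is done.

Besides the shell and the picture viewer there is one more tool, called after "Emit:" as name(argument=value, ...), one argument or row to a line, values as JSON. apply_moves: Moves the arm, as the interface text tells. Its arguments: {"type":"object","properties":{"rows":{"type":"array"},"newtons":{"type":"number"}},"required":["rows"]}

```bash
mkdir -p pics; python3 - <<'E'
from rig import telemetry, viewer, ticket, ctrl
import cv2,pickle
s=telemetry.state();print({k:s[k] for k in('time','ee_pos','ee_rot','opening','force')},ctrl.pinch_z)
d={}
for n in('scene','top','wrist'):
    i=viewer.get_image(n);d[n]=i;cv2.imwrite(f'pics/{n}0.png',i['pixels']);print(n,i['fx'],i['cx'],i['cy'],i['k1'],i['rvec'],i['tvec'])
pickle.dump(d,open('d0.pkl','wb'))
import numpy as np
cv2.imwrite('pics/st.png',cv2.resize(np.hstack([d['scene']['pixels'],d['top']['pixels']]),(800,300)))
E
```

```text
{'time': 0.0, 'ee_pos': array([0.26453542, 0.62080256, 0.23059388]), 'ee_rot': array([-6.28462832e-01, -3.07780183e+00,  1.70275813e-03]), 'opening': 0.9982457884600408, 'force': array([-0.86584031,  0.07430161,  0.40487195])} 0.0187
scene 492.52046127827776 257.75357286637006 185.32543580271062 -0.10381603939520975 [ 2.17334414 -0.5496377   0.29661792] [-0.41088517  0.20103706  1.24177492]
top 377.0908361266182 248.9007263279303 192.2413137449769 -0.038863419422438324 [ 2.00289939 -2.21384912  0.23084707] [3.50069027e-04 4.81016545e-01 1.11590581e+00]
wrist 342.81744931419394 257.8745034039806 194.26902559664674 -0.0599106556314048 [-2.38571892 -1.57459698 -0.25533909] [-0.67434536 -0.04069043  0.38288516]
```

View pics/scene0.png

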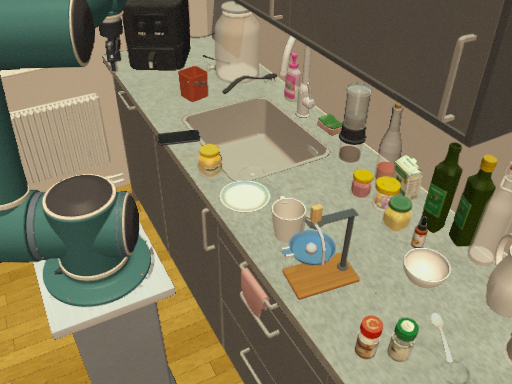

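View pics/top0.png

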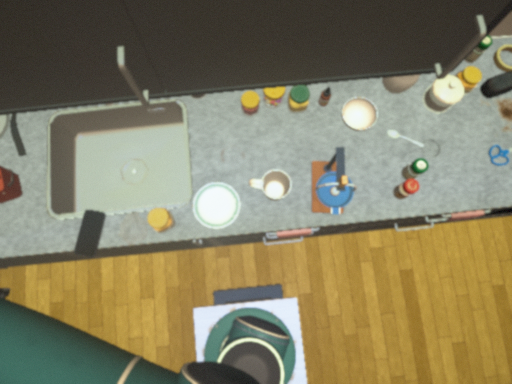

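The scene view shows the saucer at (245,196), honey jar (209,160), cup (289,218) and dish/stand (313,245). In the top view they are at: saucer (216,205), jar (160,219), cup (276,184), dish (335,190), with the hook strap at (340,160). I'll zoom in next.

```bash
python3 - <<'E'
import cv2,pickle
d=pickle.load(open('d0.pkl','rb'))
cv2.imwrite('pics/sc.png',cv2.resize(d['scene']['pixels'][140:300,180:380],(800,640),interpolation=2)[:600])
cv2.imwrite('pics/tc.png',cv2.resize(d['top']['pixels'][130:240,230:376],None,fx=5.4,fy=5.4,interpolation=2)[:600,:800])
E
```

```text
(no output)
```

View pics/sc.png

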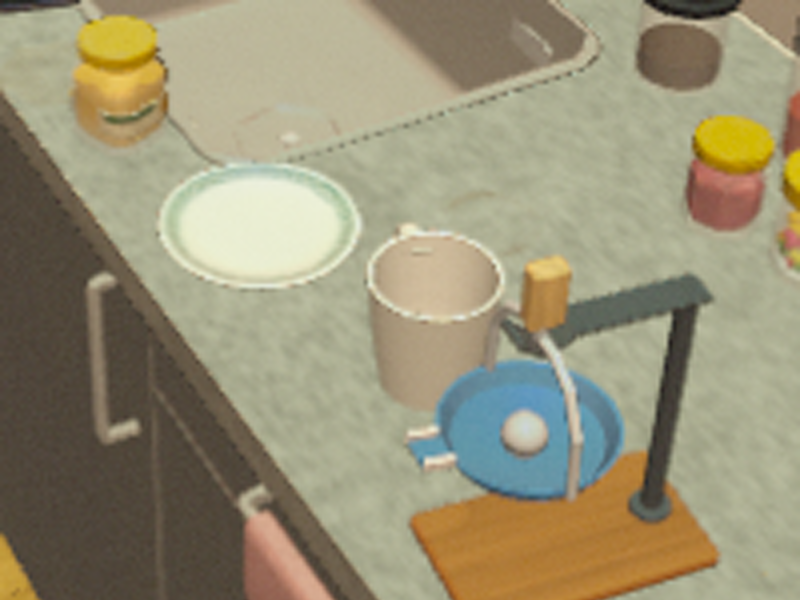

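View pics/tc.png

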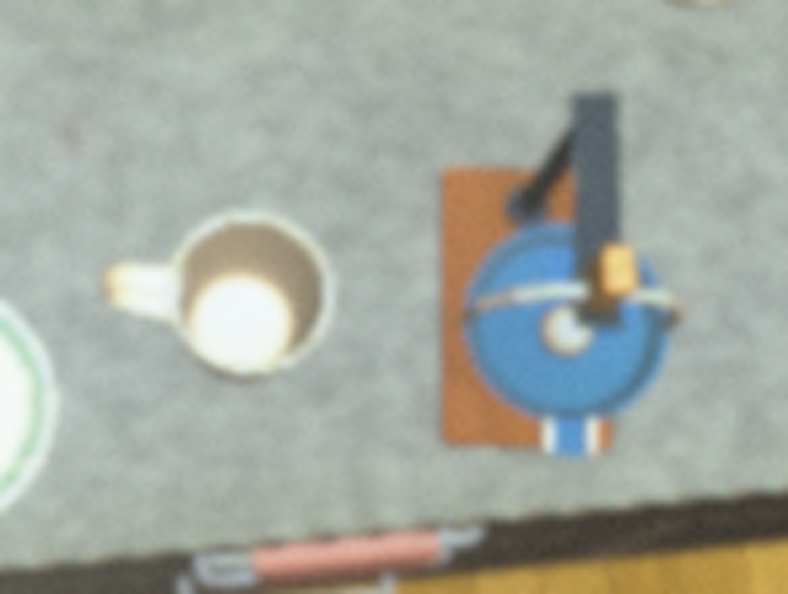

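The zooms show the grip top at (548,268) in the scene crop and about (619,262) in the top crop, and the dish rim centred at (567,321) with its lip tip at (572,455) in the top crop. The cup mouth is centred at (253,294), and the strap runs from (595,95) to (603,320).

```bash
cat >h.py <<'E'
import cv2,numpy as np
from scipy.spatial.transform import Rotation as R
def ray(i,uv):
    K=np.array([[i['fx'],0,i['cx']],[0,i['fy'],i['cy']],[0,0,1.]])
    n=cv2.undistortPoints(np.array([[uv]],float),K,np.array([i['k1'],0,0,0,0]))[0,0]
    M=cv2.Rodrigues(np.array(i['rvec'],float))[0]
    return -M.T@np.array(i['tvec']),M.T@np.r_[n,1]
def plane(i,uv,z):
    o,d=ray(i,uv);return (o+d*(z-o[2])/d[2]).round(4)
def tri(i,u,j,v):
    a,b=ray(i,u);c,d=ray(j,v)
    t=np.linalg.lstsq(np.c_[b,-d],c-a,rcond=None)[0]
    p,q=a+b*t[0],c+d*t[1];return ((p+q)/2).round(4),np.linalg.norm(p-q).round(4)
E
python3 - <<'E'
import pickle;from h import *
d=pickle.load(open('d0.pkl','rb'));S,T=d['scene'],d['top']
s=lambda x,y:((x+.5)/4-.5+180,(y+.5)/4-.5+140)
t=lambda x,y:((x+.5)/5.4-.5+230,(y+.5)/5.4-.5+130)
print('grip top tri',tri(S,s(548,266),T,t(619,262)),plane(T,t(619,262),.241),plane(S,s(548,266),.241))
print('gripcentre S',plane(S,s(547,293),.22))
print('dish rim',plane(T,t(567,321),.12),'S',plane(S,s(531,429),.12),'lip T',plane(T,t(572,455),.12),'S',plane(S,s(416,451),.12))
print('ball',tri(S,s(525,432),T,t(567,331)))
print('arch ends', plane(T,t(470,312),.12),plane(T,t(672,316),.12))
print('strap',plane(T,t(595,95),.197),plane(T,t(605,320),.197))
print('stripe edges',plane(T,t(574,95),.197),plane(T,t(581,300),.197))
print('foot edge',plane(T,t(443,170),.014),plane(T,t(443,443),.014),'S',plane(S,s(412,522),.014),plane(S,s(645,452),.014),plane(S,s(718,553),.014))
print('post base',plane(T,t(521,205),.014),plane(S,s(650,507),.014))
for n,i,p in(('saucer',T,[(192.5,205),(241.5,205),(217,181.5),(217,228.5)]),('saucerS',S,[s(159,224),s(361,224),s(260,163),s(260,286)])):
    q=np.array([plane(i,x,.017) for x in p]);print(n,q.mean(0),q.tolist())
for n,i,p in(('cup',T,[t(173,294),t(335,294),t(252,210),t(252,378)]),('cupS',S,[s(367,277),s(504,277),s(435,232),s(435,321)])):
    q=np.array([plane(i,x,.096) for x in p]);print(n,q.mean(0),q.tolist())
print('jar',plane(T,(160,217),.09),plane(S,s(117,42),.09))
E
```

```text
grip top tri (array([ 0.4492, -0.2954,  0.2389]), np.float64(0.0032)) [ 0.4503 -0.2955  0.241 ] [ 0.4459 -0.2973  0.241 ]
gripcentre S [ 0.4482 -0.2963  0.22  ]
dish rim [ 0.4483 -0.2962  0.12  ] S [ 0.4457 -0.3     0.12  ] lip T [ 0.3755 -0.2882  0.12  ] S [ 0.3775 -0.2839  0.12  ]
ball (array([ 0.4439, -0.2967,  0.1154]), np.float64(0.0005))
arch ends [ 0.4585 -0.2447  0.12  ] [ 0.4453 -0.3533  0.12  ]
strap [ 0.5492 -0.3091  0.197 ] [ 0.4313 -0.2962  0.197 ]
stripe edges [ 0.5503 -0.2983  0.197 ] [ 0.4428 -0.2857  0.197 ]
foot edge [ 0.5696 -0.2618  0.014 ] [ 0.4044 -0.2394  0.014 ] S [ 0.4026 -0.2484  0.014 ] [ 0.568  -0.2676  0.014 ] [ 0.5558 -0.3601  0.014 ]
post base [ 0.5431 -0.3055  0.014 ] [ 0.5417 -0.3086  0.014 ]
saucer [0.4556   0.056475 0.017   ] [[0.4629, 0.1339, 0.017], [0.4473, -0.0208, 0.017], [0.5315, 0.0502, 0.017], [0.3807, 0.0626, 0.017]]
saucerS [0.45555 0.0552  0.017  ] [[0.3892, 0.0885, 0.017], [0.5209, 0.0198, 0.017], [0.4897, 0.1203, 0.017], [0.4224, -0.0078, 0.017]]
cup [ 0.48595  -0.131375  0.096   ] [[0.4902, -0.0873, 0.096], [0.4812, -0.1765, 0.096], [0.5337, -0.1363, 0.096], [0.4387, -0.1254, 0.096]]
cupS [ 0.484875 -0.133775  0.096   ] [[0.445, -0.1138, 0.096], [0.5242, -0.1554, 0.096], [0.5088, -0.0947, 0.096], [0.4615, -0.1712, 0.096]]
jar [0.4221 0.2222 0.09  ] [0.4189 0.2212 0.09  ]
```

Emit:
apply_moves(
  rows=[
    [[-1,-1.5,-2.5],[0,0,0],8.5],
    [[-2.6,-3.9,-2],[0,0,0],8.5],
    [[-2.6,-3.9,-1.5],[0,0,0],8.5],
    [[-2.6,-3.9,-0.9],[0,0,0],8.5],
    [[-2.6,-3.9,0],[0,0,0],8.5],
    [[-2.6,-3.9,0],[0,0,0],8.5],
    [[-2.6,-3.9,0],[0,0,0],8.5],
    [[-2.6,-3.9,0],[0,0,0],8.5],
    [[-2.6,-3.9,0],[0,0,0],8.5],
    [[-2.6,-3.9,0],[0,0,0],8.5],
  ],
)

```text
time: 1.4
ee_pos: [0.3455, 0.1872, 0.3003]
ee_rot: [0.628, 3.078, 0.0]
force: [0.5, 0.9, -0.1]
opening: 0.996
grasp_force: 0.0
```

Emit:
apply_moves(
  rows=[
    [[-2.6,-3.9,0],[0,0,0],8.5],
    [[-2.6,-3.9,0],[0,0,0],8.5],
    [[-2.6,-3.9,0],[0,0,0],8.5],
    [[-2.6,-3.9,0],[0,0,0],8.5],
    [[-2.6,-3.9,0],[0,0,0],8.5],
    [[-2.6,-3.9,0],[0,0,0],8.5],
    [[-2.6,-3.9,0],[0,0,0],8.5],
    [[-2.6,-3.9,0],[0,0,0],8.5],
    [[-1.5,-2,0],[0,0,0],8.5],
    [[0,0,0],[0,0,0],8.5],
  ],
)

```text
time: 2.65
ee_pos: [0.4205, -0.2054, 0.2996]
ee_rot: [-0.631, -3.076, -0.001]
force: [-0.0, -0.3, -0.5]
opening: 0.991
grasp_force: 0.0
```

Emit:
apply_moves(
  rows=[
    [[0,0,0],[0,0,10.2],8.5],
    [[0,0,0],[0,0,10.2],8.5],
    [[0,0,0],[0,0,10.2],8.5],
    [[0,0,0],[0,0,10.2],8.5],
    [[0,0,0],[0,0,10.2],8.5],
    [[0,0,0],[0,0,10.2],8.5],
    [[0,0,0],[0,0,10.2],8.5],
    [[0,0,0],[0,0,10.2],8.5],
  ],
)

```text
time: 3.65
ee_pos: [0.4205, -0.2033, 0.3004]
ee_rot: [2.492, 1.913, 0.0]
force: [0.4, -0.1, -0.0]
opening: 0.998
grasp_force: 0.0
```

Emit:
apply_moves(
  rows=[
    [[0,0,0],[0,0,10.2],8.5],
    [[0,0,0],[0,0,10.2],8.5],
    [[0,0,0],[0,0,10.2],8.5],
    [[0,0,0],[0,0,10.2],8.5],
    [[0,0,0],[0,0,10.2],8.5],
    [[0,0,0],[0,0,10.2],8.5],
    [[0,0,0],[0,0,10.2],8.5],
    [[0,0,0],[0,0,10.2],8.5],
    [[0,0,0],[0,0,0],8.5],
  ],
)

```text
time: 4.78
ee_pos: [0.4205, -0.2035, 0.3004]
ee_rot: [-3.137, 0.169, -0.0]
force: [0.5, -1.0, 0.1]
opening: 0.995
grasp_force: 0.0
```

Emit:
apply_moves(
  rows=[
    [[0.9,2.2,0],[0,0,0.3],8.5],
    [[0.9,2.3,0],[0,0,0],8.5],
    [[0.9,2.3,0],[0,0,0],8.5],
    [[1.0,2.2,0],[0,0,0],8.5],
    [[0,0,0],[0,0,0],8.5],
    [[0,0,0],[0,0,0],8.5],
  ],
)

```text
time: 5.52
ee_pos: [0.4471, -0.2979, 0.3001]
ee_rot: [-3.136, 0.178, 0.001]
force: [-0.2, 0.3, -0.0]
opening: 0.991
grasp_force: 0.0
```

```bash
python3 - <<'E'
from rig import telemetry, viewer
import cv2,pickle,numpy as np
from h import *
d={n:viewer.get_image(n) for n in('wrist','scene','top')}
pickle.dump(d,open('d1.pkl','wb'))
s=telemetry.state();print(s['ee_pos'],s['ee_rot'])
w=d['wrist']
def proj(i,p):
    K=np.array([[i['fx'],0,i['cx']],[0,i['fy'],i['cy']],[0,0,1.]])
    return cv2.projectPoints(np.array([p],float),np.array(i['rvec'],float),np.array(i['tvec'],float),K,np.array([i['k1'],0,0,0,0]))[0][0,0]
print('grip top',proj(w,(.4475,-.297,.241)),'hook',proj(w,(.4475,-.297,.197)),'dish',proj(w,(.4475,-.297,.12)))
cv2.imwrite('pics/w1.png',cv2.resize(w['pixels'],(800,600)))
E
```

```text
[ 0.44712817 -0.29741792  0.30051694] [ 3.13637076e+00 -1.78452647e-01  5.34798974e-04]
grip top [256.9711966  213.59554368] hook [257.05708302 192.07942889] dish [257.15602415 167.41313711]
```

View pics/w1.png

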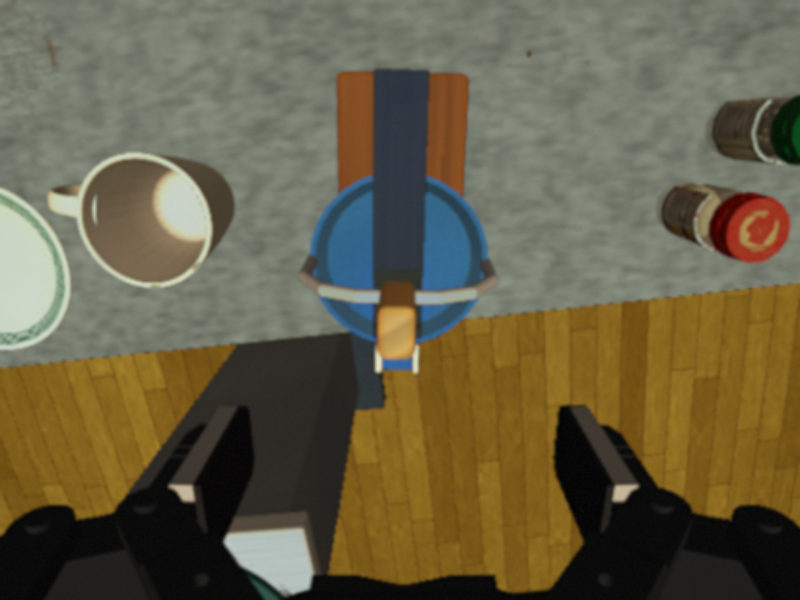

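The wrist view shows the grip top at (397,332) in the picture, about 2 mm to the +y side of the tool. The yaw matches the strap. I'll correct the offset and descend.

Emit:
apply_moves(
  rows=[
    [[0,-0.2,0.8],[0,0,0],8.5],
    [[0,0,1.5],[0,0,0],7],
    [[0,0,1.5],[0,0,0],5],
    [[0,0,1.5],[0,0,0],4.5],
    [[0,0,1.5],[0,0,0],4.5],
    [[0,0,1.3],[0,0,0],4.5],
    [[0,0,0.8],[0,0,0],4.5],
    [[0,0,0.4],[0,0,0],4.0],
    [[0,0,0],[0,0,0],3.5],
    [[0,0,0],[0,0,0],3.0],
  ],
)

```text
time: 6.92
ee_pos: [0.4475, -0.2959, 0.2078]
ee_rot: [3.136, -0.18, 0.001]
force: [-0.5, 0.2, 0.3]
opening: 0.354
grasp_force: 0.0
```

```bash
python3 - <<'E'
from rig import telemetry, viewer
import cv2
s=telemetry.state();print(s['ee_pos'],s['force'],s['opening'])
w=viewer.get_image('wrist')['pixels'];t=viewer.get_image('scene')['pixels'][170:300,240:390]
import numpy as np
cv2.imwrite('pics/g1.png',np.hstack([cv2.resize(w,(400,300)),cv2.resize(t,(346,300))]))
E
```

```text
[ 0.44754592 -0.29594765  0.20778168] [-0.49234369  0.16012804  0.29393412] 0.35368837824064336
```

View pics/g1.png

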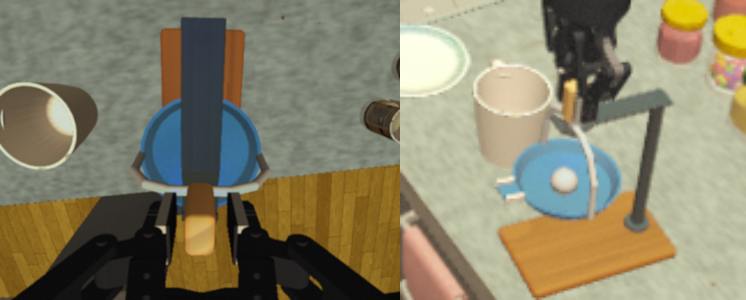

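The grip is centred between the pads: grip at x≈200, pads at 165 and 237. I'll close gently.

Emit:
apply_moves(
  rows=[
    [[0,0,0],[0,0,0],2.6],
    [[0,0,0],[0,0,0],2.2],
    [[0,0,0],[0,0,0],1.9],
    [[0,0,0],[0,0,0],1.7],
    [[0,0,0],[0,0,0],1.5],
    [[0,0,0],[0,0,0],1.2],
    [[0,0,0],[0,0,0],0.5],
    [[0,0,0],[0,0,0],0],
    [[0,0,0],[0,0,0],0],
  ],
  newtons=50,
)

```text
time: 8.15
ee_pos: [0.4474, -0.2959, 0.2074]
ee_rot: [3.136, -0.18, 0.0]
force: [-0.9, 1.3, 2.8]
opening: 0.181
grasp_force: 48.9
```

Emit:
apply_moves(
  rows=[
    [[0,0,-0.1],[0,0,0],0],
    [[0,0,-0.3],[0,0,0],0],
    [[0,0,-0.4],[0,0,0],0],
    [[0,0,-0.5],[0,0,0],0],
    [[0,0,-0.5],[0,0,0],0],
    [[0,0,-0.5],[0,0,0],0],
    [[0,0,-0.5],[0,0,0],0],
    [[0,0,-0.4],[0,0,0],0],
    [[0,0,-0.3],[0,0,0],0],
    [[0,0,0],[0,0,0],0],
  ],
)

```text
time: 9.4
ee_pos: [0.4475, -0.2959, 0.2425]
ee_rot: [3.136, -0.18, 0.0]
force: [0.6, -0.3, -2.9]
opening: 0.181
grasp_force: 48.6
```

```bash
python3 - <<'E'
from rig import telemetry, viewer
import cv2
s=telemetry.state();print(s['ee_pos'],s['force'],s['opening'],s['grasp_force'])
w=viewer.get_image('wrist')['pixels'];t=viewer.get_image('scene')['pixels'][150:300,240:390]
import numpy as np
cv2.imwrite('pics/g2.png',np.hstack([cv2.resize(w,(400,300)),cv2.resize(t,(390,390))[:300]]))
E
```

```text
[ 0.44747493 -0.29586683  0.24252749] [ 0.63787196 -0.34462168 -2.9234469 ] 0.18086122088213805 48.641043305397034
```

View pics/g2.png

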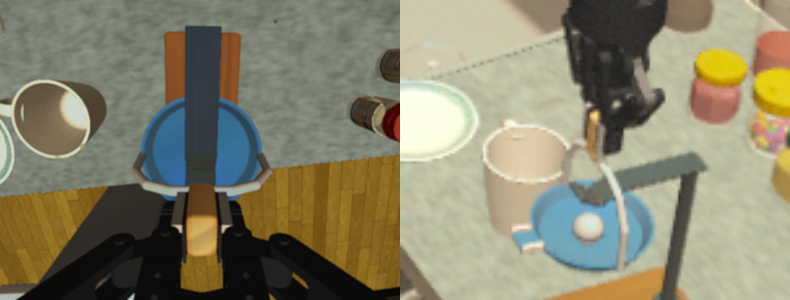

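The dish is off the saddle with the ball centred (ball at (588,225)). I'll draw it back along -x.

Emit:
apply_moves(
  rows=[
    [[-0.3,0,0],[0,0,0],0],
    [[-0.6,0,0],[0,0,0],0],
    [[-0.9,0,0],[0,0,0],0],
    [[-0.9,0,0],[0,0,0],0],
    [[-0.9,0,0],[0,0,0],0],
    [[-0.9,0,0],[0,0,0],0],
    [[-0.9,0,0],[0,0,0],0],
    [[-0.9,0,0],[0,0,0],0],
    [[-0.6,0,0],[0,0,0],0],
    [[-0.3,0,0],[0,0,0],0],
  ],
)

```text
time: 10.75
ee_pos: [0.3756, -0.2876, 0.2424]
ee_rot: [3.136, -0.18, 0.0]
force: [-0.5, -0.3, -3.4]
opening: 0.18
grasp_force: 48.7
```

Emit:
apply_moves(
  rows=[
    [[0,0,-0.2],[0,0,0],0],
    [[0,0,-0.4],[0,0,0],0],
    [[0,0,-0.6],[0,0,0],0],
    [[0,0,-0.6],[0,0,0],0],
    [[0,0,-0.6],[0,0,0],0],
    [[0,0,-0.4],[0,0,0],0],
    [[0,0,-0.2],[0,0,0],0],
    [[0,0,0],[0,0,0],0],
  ],
)

```text
time: 11.75
ee_pos: [0.3759, -0.2876, 0.2723]
ee_rot: [3.136, -0.18, -0.0]
force: [0.1, 0.6, -3.0]
opening: 0.182
grasp_force: 48.7
```

Emit:
apply_moves(
  rows=[
    [[0,-0.3,0],[0,0,0],0],
    [[0,-0.6,0],[0,0,0],0],
    [[0,-0.9,0],[0,0,0],0],
    [[0,-1.2,0],[0,0,0],0],
    [[0,-1.4,0],[0,0,0],0],
    [[0,-1.4,0],[0,0,0],0],
    [[0,-1.4,0],[0,0,0],0],
    [[0,-1.4,0],[0,0,0],0],
    [[0,-1.4,0],[0,0,0],0],
    [[0,-1.4,0],[0,0,0],0],
  ],
)

```text
time: 13.0
ee_pos: [0.3891, -0.1734, 0.2723]
ee_rot: [3.136, -0.18, 0.0]
force: [0.3, 0.4, -3.0]
opening: 0.179
grasp_force: 48.7
```

Emit:
apply_moves(
  rows=[
    [[0,-1.4,0],[0,0,0],0],
    [[0,-1.4,0],[0,0,0],0],
    [[0,-1.4,0],[0,0,0],0],
    [[0,-1.4,0],[0,0,0],0],
    [[0,-1.4,0],[0,0,0],0],
    [[0,-1.4,0],[0,0,0],0],
    [[0,-1.4,0],[0,0,0],0],
    [[0,-1.2,0],[0,0,0],0],
    [[0,-0.8,0],[0,0,0],0],
    [[0,-0.4,0],[0,0,0],0],
  ],
)

```text
time: 14.25
ee_pos: [0.403, -0.0527, 0.2723]
ee_rot: [3.136, -0.18, 0.0]
force: [-0.5, -0.3, -3.0]
opening: 0.179
grasp_force: 48.8
```

```bash
python3 - <<'E'
from rig import telemetry, viewer
import cv2
s=telemetry.state();print(s['ee_pos'],s['ee_rot'],s['force'],s['opening'],s['grasp_force'])
w=viewer.get_image('wrist')['pixels'];t=viewer.get_image('scene')['pixels'][80:280,180:380]
import numpy as np
cv2.imwrite('pics/g3.png',np.hstack([cv2.resize(w,(400,300)),cv2.resize(t,(300,300))]))
E
```

```text
[ 0.4030006  -0.05268909  0.27230559] [ 3.13641704e+00 -1.79580612e-01  1.44815069e-05] [-0.54482139 -0.31968549 -2.95482964] 0.17874134876521008 48.776065707206726
```

View pics/g3.png

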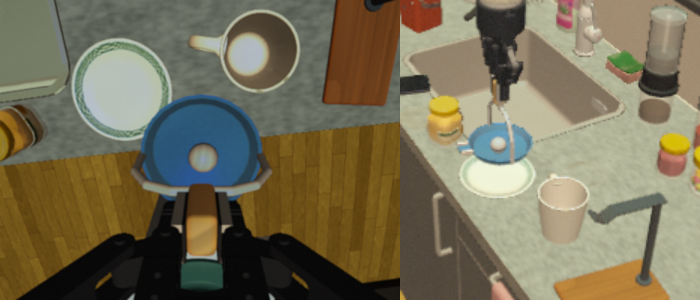

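The ball is centred (204,158 in the wrist picture) and the cup, jar and saucer haven't moved. I'll continue over the saucer and turn the dish.

Emit:
apply_moves(
  rows=[
    [[0.1,-0.3,0],[0,0,0],0],
    [[0.2,-0.6,0],[0,0,0],0],
    [[0.3,-0.9,0],[0,0,0],0],
    [[0.4,-1.2,0],[0,0,0],0],
    [[0.5,-1.4,0],[0,0,0],0],
    [[0.5,-1.4,0],[0,0,0],0],
    [[0.5,-1.4,0],[0,0,0],0],
    [[0.5,-1.4,0],[0,0,0],0],
    [[0.4,-1.2,0],[0,0,0],0],
    [[0.3,-0.9,0],[0,0,0],0],
  ],
)

```text
time: 15.6
ee_pos: [0.4523, 0.0497, 0.2722]
ee_rot: [3.136, -0.18, -0.0]
force: [0.4, 0.6, -3.4]
opening: 0.179
grasp_force: 48.9
```

Emit:
apply_moves(
  rows=[
    [[0.2,-0.5,0],[0,0,0],0],
    [[0.1,-0.2,0],[0,0,0],0],
    [[0,0,0],[0,0,0],0],
    [[0,0,0],[0,0,-1],0],
    [[0,0,0],[0,0,-2],0],
    [[0,0,0],[0,0,-3],0],
    [[0,0,0],[0,0,-4],0],
    [[0,0,0],[0,0,-4],0],
    [[0,0,0],[0,0,-4],0],
    [[0,0,0],[0,0,-4],0],
  ],
)

```text
time: 16.85
ee_pos: [0.4557, 0.0554, 0.2724]
ee_rot: [3.112, 0.427, 0.0]
force: [0.5, -0.1, -3.0]
opening: 0.179
grasp_force: 48.9
```

Emit:
apply_moves(
  rows=[
    [[0,0,0],[0,0,-4],0],
    [[0,0,0],[0,0,-4],0],
    [[0,0,0],[0,0,-4],0],
    [[0,0,0],[0,0,-4],0],
    [[0,0,0],[0,0,-4],0],
    [[0,0,0],[0,0,-4],0],
    [[0,0,0],[0,0,-4],0],
    [[0,0,0],[0,0,-4],0],
    [[0,0,0],[0,0,-4],0],
    [[0,0,0],[0,0,-4],0],
  ],
)

```text
time: 18.1
ee_pos: [0.4557, 0.0554, 0.2723]
ee_rot: [2.779, 1.466, 0.0]
force: [-0.1, -0.5, -3.2]
opening: 0.178
grasp_force: 48.9
```

Emit:
apply_moves(
  rows=[
    [[0,0,0],[0,0,-4],0],
    [[0,0,0],[0,0,-4],0],
    [[0,0,0],[0,0,-4],0],
    [[0,0,0],[0,0,-4],0],
    [[0,0,0],[0,0,-4],0],
    [[0,0,0],[0,0,-4],0],
    [[0,0,0],[0,0,-4],0],
    [[0,0,0],[0,0,-3],0],
    [[0,0,0],[0,0,-2],0],
    [[0,0,0],[0,0,-2.5],0],
  ],
)

```text
time: 19.35
ee_pos: [0.4557, 0.0554, 0.2723]
ee_rot: [2.201, 2.241, -0.0]
force: [-0.5, -0.2, -2.8]
opening: 0.18
grasp_force: 48.9
```

Emit:
apply_moves(
  rows=[
    [[0,0,0.3],[0,0,0],0],
    [[0,0,0.6],[0,0,0],0],
    [[0,0,0.9],[0,0,0],0],
    [[0,0,1.0],[0,0,0],0],
    [[0,0,1.0],[0,0,0],0],
    [[0,0,1.0],[0,0,0],0],
    [[0,0,1.0],[0,0,0],0],
    [[0,0,0.8],[0,0,0],0],
    [[0,0,0.5],[0,0,0],0],
    [[0,0,0.3],[0,0,0],0],
  ],
)

```text
time: 20.6
ee_pos: [0.4557, 0.0555, 0.1981]
ee_rot: [-2.204, -2.239, -0.0]
force: [-0.2, 0.2, -2.9]
opening: 0.179
grasp_force: 48.8
```

```bash
python3 - <<'E'
from rig import telemetry, viewer
import cv2,pickle
s=telemetry.state();print(s['ee_pos'],s['ee_rot'],s['force'],s['opening'],s['grasp_force'])
d={n:viewer.get_image(n) for n in('wrist','scene','top')};pickle.dump(d,open('d2.pkl','wb'))
import numpy as np
a=cv2.resize(d['scene']['pixels'][110:260,170:330],(400,375));b=cv2.resize(d['top']['pixels'][150:240,150:310],(800,450))
w=cv2.resize(d['wrist']['pixels'],(400,300))
c=np.zeros((600,800,3),np.uint8);c[:300,:400]=w;c[:300,400:]=a[60:360];c[300:]=cv2.resize(d['top']['pixels'][162:237,140:310],(680,300))[:,:].copy() if 0 else cv2.copyMakeBorder(cv2.resize(d['top']['pixels'][162:237,140:310],(680,300)),0,0,0,120,0)
cv2.imwrite('pics/g4.png',c)
E
```

```text
[0.45572468 0.05551543 0.19811155] [-2.20351747e+00 -2.23920635e+00 -8.87214381e-07] [-0.22322011  0.15864073 -2.94261353] 0.1793467698940907 48.78425180912018
```

View pics/g4.png

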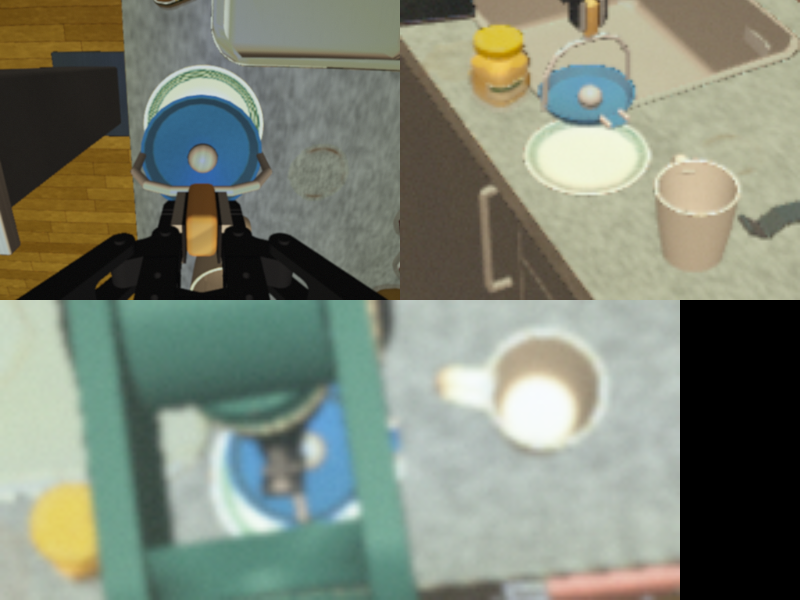

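The wrist and scene views show the dish over the saucer with the ball centred. The yaw is 90.9° and needs to be about 99°, so I'll add 8° and lower 2.5 cm.

Emit:
apply_moves(
  rows=[
    [[0,0,0.2],[0,0,-1],0],
    [[0,0,0.4],[0,0,-2],0],
    [[0,0,0.6],[0,0,-2],0],
    [[0,0,0.6],[0,0,-2],0],
    [[0,0,0.4],[0,0,-1],0],
    [[0,0,0.3],[0,0,0],0],
    [[0,0,0],[0,0,0],0],
    [[0,0,0],[0,0,0],0],
    [[0,0,0],[0,0,0],0],
    [[0,0,0],[0,0,0],0],
  ],
)

```text
time: 22.0
ee_pos: [0.4558, 0.0555, 0.1734]
ee_rot: [2.042, 2.387, 0.0]
force: [-0.7, -0.9, -2.9]
opening: 0.175
grasp_force: 48.8
```

Emit:
apply_moves(
  rows=[
    [[0,0,0],[0,0,0],0],
    [[0,0,0],[0,0,0],0],
    [[0,0,0],[0,0,0],0],
    [[0,0,0],[0,0,0],0],
    [[0,0,0],[0,0,0],0],
    [[0,0,0],[0,0,0],0],
  ],
)

```text
time: 22.75
ee_pos: [0.4557, 0.0555, 0.1733]
ee_rot: [-2.042, -2.388, 0.0]
force: [-0.1, -0.7, -3.2]
opening: 0.185
grasp_force: 48.8
```

```bash
python3 - <<'E'
from rig import telemetry, viewer
import cv2,pickle
s=telemetry.state();print(s['ee_pos'],s['ee_rot'],s['force'],s['grasp_force'])
d={n:viewer.get_image(n) for n in('wrist','scene')}
import numpy as np
from h import *
cv2.imwrite('pics/g5.png',np.hstack([cv2.resize(d['wrist']['pixels'],(400,300)),cv2.resize(d['scene']['pixels'][120:240,170:330],(400,300))]))
E
```

```text
[0.45572502 0.05551443 0.17329382] [-2.04188751e+00 -2.38750411e+00  6.44197907e-05] [-0.10365741 -0.69642218 -3.16745074] 48.76867890357971
```

View pics/g5.png

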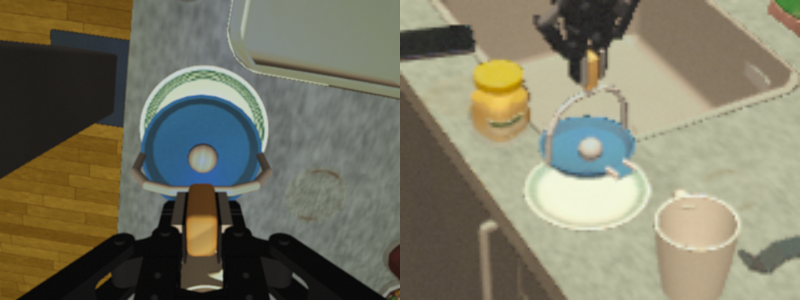

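The dish is held level over the saucer with its lip toward the cup. The ball is in the middle (203,158), and the underside is about 60 mm up.

```bash
python3 -c "
from rig import ticket
print(ticket.sign_off())"
```

```text
the job is handed in; nothing more can be done
None
```

I handed the job in at about 23 s: the dish is held level about 60 mm above the worktop, centred over the saucer, with its lip toward the cup, the ball in the middle, and the cup, jar and saucer not visibly shifted; the sign-off returned no verdict.

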